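Turn the postcard stand's top leaf over its spine

ROBOT

A 7-joint arm with a two-finger parallel gripper is mounted at the origin on the work surface. World frame = base frame: x ahead of the robot, y to its left, z up, the work surface at z = 0. Lengths are in m, angles in rad, forces in N, time in s.
With the tool pointing down it reaches from about 0.425 to 0.95 m from the base axis. Payload 16.7 kg.
Tool frame: the origin (TCP) lies at the very end of the fingers, on their centre line; the grasp point (between the pads) lies 19 mm behind it (env.grasp_offset is the distance from the TCP to the grasp point, in m); z points along the fingers, y is the line along which they close (so a half turn about z gives the same grasp; the last joint's range is limited). The gripper opens to 94 mm and grips with 3 to 60 N. Pads are 16 mm wide; open, the fingers measure 119 mm over their backs; the gripper's body (75 mm by 177 mm) begins 78 mm behind the grasp point.
Start: joints at [-1.317, 0.426, 0.074, 1.606, -0.034, 1.111, -0.067], TCP at [0.265, 0.621, 0.205] pointing down, gripper open.
Joint ranges: [-2.85, 2.85], [-0.5, 2.14], [-1.23, 1.37], [0.21, 2.46], [-1.02, 4.16], [0.16, 2.05], [-2.73, 2.73]. Speed limits (rad/s): [1.89, 1.89, 2.39, 2.39, 3.01, 3.01, 3.01].

INTERFACE

Orientations are given as a unit quaternion [x, y, z, w].
In Python, from station import env gives the robot as it stands.
- The arm moves only by the tool drive_tool, never from a script. Its argument "deltas" is text: rows parted by semicolons, each of 4 numbers parted by spaces: the shift along the tool's x, y, z each as a share of 0.3 m, from -1 to 1, then the turn about the tool's z as a share of 360 degrees, from -1 to 1. In form: dx dy dz yaw; .... A call has 1 to 12 rows; each row is the pose to reach, as a shift and turn from the pose commanded when the call began, along the tool's axes at that moment, turning the shorter way round; what a row does not reach only later rows make up. A row lasts 1/12 s, in which the tool goes at most 41.7 mm and 7.16 degrees, less where a joint would pass 70% of its speed; a pose out of reach is approached as far as the arm can. A call with a number of a shift or a turn outside -1 to 1 is refused whole. A call with a gripper value outside its range is refused whole. "jaw" is the opening, from -1 (shut) to 1 (fully open), so that 0 is half open, set as the call begins (left out, the last holds). The fingers move at their own pace and stop on an object; "newtons" is the grip in N (left out, the last holds). Time passes only in rows, so rows that repeat a pose let the fingers close. It gives the time, the measured TCP pose, the force, the opening and the grip force at its end, in the units of the state.
- env.sense(): the state, without advancing time (a new reading comes with each control period).
- env.capture(name): name is "scene" or "top" or "wrist"; returns a dict with "image" (480x640x3 uint8, red, green, blue), "mtx" (3x3 intrinsics, pixels), "dist" ([k1, k2, p1, p2, k3] as OpenCV has them; the pictures are not rectified), "R" (3x3) and "t" (3): a world point X has camera coordinates R X + t; the wrist camera has in their place "hand_eye" (4x4, takes a point from camera to tool coordinates, whose origin is the TCP and whose axes are the flange's). Camera axes: x right, y down, z forward; pixel columns grow to the right and rows downward; lengths in m; the calibration is good to about 2 mm. A picture is of the moment at which its call begins: read the wrist's pose just before it. There is no depth.
- env.sign_off(): hands the job in; it is judged then, once.
The state is a dict: "t": time; "joint_pos": joint angles; "qvel": joint speeds; "effort": joint torques, N m; "eef_pos": TCP position; "ee_rot": TCP orientation; "force": force on the tool from outside, world axes, zero at the start; "torque": the same for the moment, N m; "gripper_width": opening from 0.0 (shut) to 1.0 (fully open); "grasp_force": force on a finger pad.
Only numpy, scipy, OpenCV 4.12 (cv2) and the standard library are available. Lean on these libraries where they do the work, as an engineer would, in place of code of your own. Each camera call takes 0.05 s, during which the arm holds its last target. There are 200 camera calls.

TASK

An open acrylic postcard stand on the mail caddy's upper tier has two leaves lying on its left wing and one on its right, as seen from the robot. With a fingertip, push the upper left leaf (its thumb tab is the left-hand one nearer the robot) up and over the spine and press it down until it lies fully flat on the right-hand side. Push it gently, do not take it between the fingers, flick it or force it, and leave the other two leaves and the dish of keys, bottle opener and whistle where they are.

Things in the scene. Friction and masses are not known exactly. Their poses are not given: they have to be found in the camera images.
- stand: Clear acrylic stand fixed on the black caddy's upper tier (floor 310 x 380 mm, z = 0.120, rim 24 mm high). Base 168 mm (x) by 190 mm (y). Origin: centre of its underside, on the tier floor; x along the spine, roughly away from the robot; y to the left wing; z up. Two wings rise 15 degrees from the spine to 98 mm from it; past them all is open down to the tier. End cheeks at x = -79 and 79 mm are 52 mm high.
- spine (a point): Middle of the spine rod, 42 mm above the stand's origin, with the stand's axes: the hinge axis of all three leaves (along x).
- leaf_a (a joint): Angle (rad) of the leaf to turn: 0 on the left wing, sloping up 15 degrees to the left; 1.31 upright; 2.618 (stop) flat on the right, sloping up 15 degrees to the right. Starts at 0 to 0.35. Rigid acrylic with a postcard, 4 mm thick, about 85 g, 146 mm along the spine, outer edge 104 mm from the axis, mid-plane through the axis. Snug hinge (0.09 N m): stays where it is left; 2 N on the tab moves it.
- leaf_a_tab (a point): Centre of leaf_a's thumb tab: 46 mm along the spine, sticking out from the leaf's edge to 130 mm from the spine axis, 4 mm thick; centre 117 mm from the axis, 45 mm from the stand's middle towards the robot (-x). Moves with the leaf: x along the spine, y outward along the leaf, z square to the leaf (up when it lies on the left wing).
- leaf_b (a joint): The left-hand leaf beneath leaf_a, of the same size and 5 mm lower, its tab (130 mm out as well) at the far end, centred 45 mm from the stand's middle towards +x. Angle in rad, 0 lying on the left wing; it is to stay there.
- leaf_c (a joint): The leaf lying on the right wing, of the same size, its tab in the middle. Angle in rad, 0 lying on the right wing; it is to stay there, under the turned leaf.
- key_dish: White ceramic dish with three spare keys, 80 mm across, 26 mm high, loose on the upper tier on the robot's side of the stand. Origin: centre of its underside.
- bottle_opener: Flat silver steel bottle opener, 104 mm long, 38 mm wide at its head, 4 mm thick, loose on the upper tier on the robot's side of the stand. Origin: under its middle.
- whistle: Red plastic whistle, about 45 x 18 x 22 mm, loose on the upper tier on the robot's side of the stand. Origin: under its round chamber.

How it is judged:
By the outcome, as a careful person would: the job done as asked, in the order asked, and still so for the second after the job is handed in, with the robot touching nothing.
It also fails if it takes over 45 s, if anything falls off the work surface, if the arm or the gripper's body presses on something with over 40 N, if the wrist force passes 120 N, or if a joint passes its speed limit or range.

## Working session

There is one attempt and no reset: what is moved stays moved. The work goes in short steps, Python scripts to look and compute and a tool call to move; the robot and the scene stay as the last step left them, time stands still between calls to the robot, and variables do not carry over. Pictures are saved under pics/ and viewed, at most 10 in all, crops included, and the job is handed in when it is done.

Besides the shell and the picture viewer there is one more tool, called after "Request:" as name(argument=value, ...), one argument or row to a line, values as JSON. drive_tool: Moves the arm, as the interface text tells. Shift numbers are shares of 0.3 m and turn numbers shares of 360 degrees, none past 1 either way. Its arguments: {"type":"object","properties":{"deltas":{"type":"string"},"jaw":{"type":"number"},"newtons":{"type":"number"}},"required":["deltas"]}

```bash
mkdir -p pics; python3 - <<'E'
from station import env
import cv2
s=env.sense();print(s['t'],s['eef_pos'],s['ee_rot'],s['gripper_width'])
for n in('scene','top'):
    c=env.capture(n);cv2.imwrite(f'pics/{n}0.png',c['image'][:,:,::-1])
    print(n,c['mtx'].tolist(),c['dist'],(-c['R'].T@c['t']),c['R'].round(3).tolist())
E
```

```text
0.0 [0.26442366 0.62056258 0.20478914] [ 2.00050730e-01  9.79785332e-01 -6.33160131e-04 -9.12314355e-05] 0.9993137536037664
scene [[550.6251805802414, 0.0, 320.9671086956585], [0.0, 550.6251805802414, 242.0330405491077], [0.0, 0.0, 1.0]] [-0.00992429  0.          0.          0.          0.        ] [0.6757878  0.3224977  0.79742777] [[-0.846, 0.533, -0.012], [0.469, 0.735, -0.489], [-0.252, -0.42, -0.872]]
top [[439.6878307593705, 0.0, 320.6196185627653], [0.0, 439.6878307593705, 242.7101436347552], [0.0, 0.0, 1.0]] [-0.04211422  0.          0.          0.          0.        ] [0.45192502 0.04298984 0.82609735] [[0.014, -0.999, 0.037], [-0.996, -0.018, -0.084], [0.085, -0.036, -0.996]]
```

View pics/scene0.png

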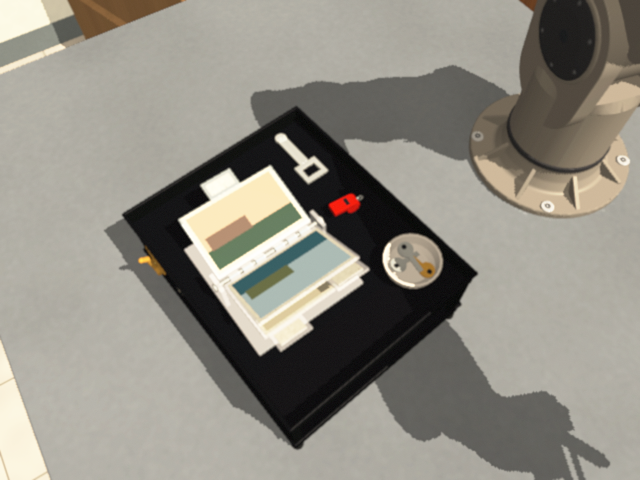

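View pics/top0.png

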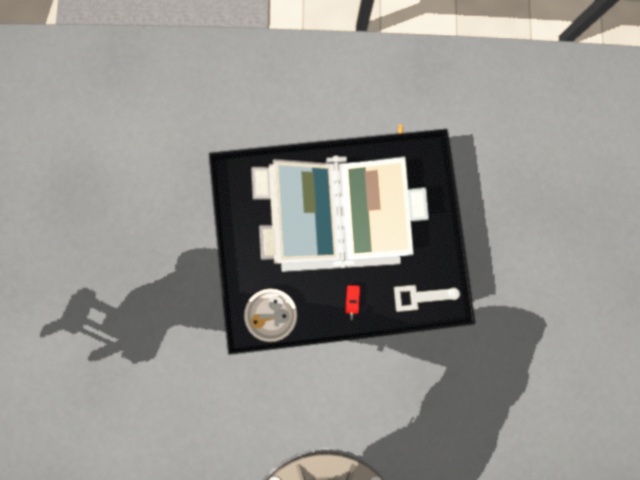

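The top view shows leaf_a's tab at about (267,242), leaf_b's tab at (261,183) and leaf_c's tab at (419,204). The spine runs from (337,160) to (341,265). I'll enlarge both views.

```bash
python3 - <<'E'
import cv2,numpy as np
a=cv2.imread('pics/top0.png')[145:285,240:440]
b=cv2.imread('pics/scene0.png')[160:360,170:380]
cv2.imwrite('pics/topz.png',cv2.resize(a,None,fx=4,fy=4,interpolation=cv2.INTER_CUBIC))
cv2.imwrite('pics/scz.png',cv2.resize(b,None,fx=3,fy=3,interpolation=cv2.INTER_CUBIC))
E
```

```text
(no output)
```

View pics/topz.png

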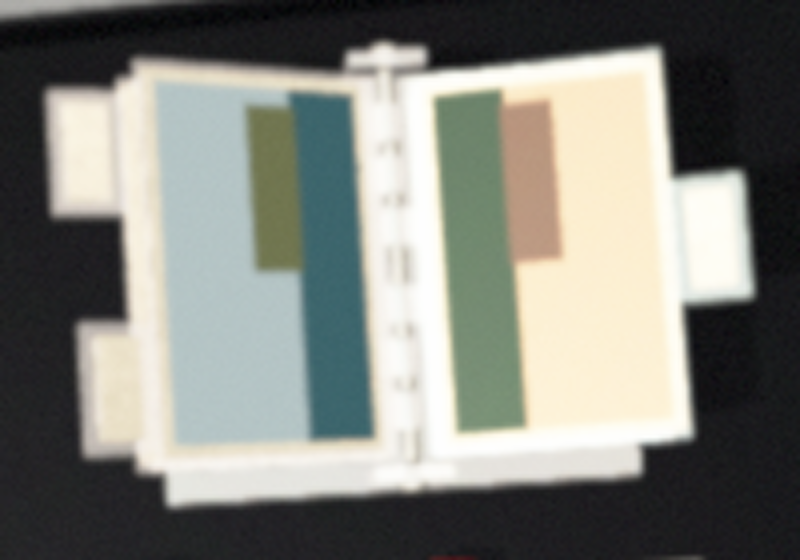

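View pics/scz.png

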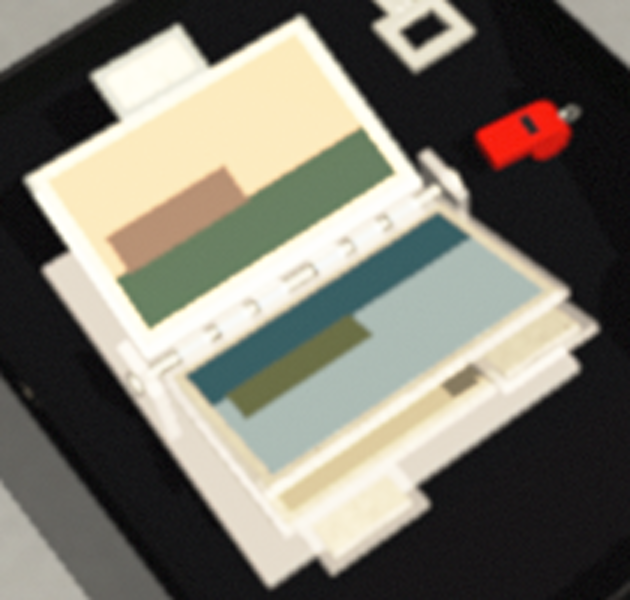

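```bash
cat >h.py <<'E'
import numpy as np,cv2
from station import env
from scipy.spatial.transform import Rotation as Ro
S15=np.radians(15)
def leaf(x,r,th,off=0): # left-based angle th (0 = left wing), off = normal offset
    p=S15+th   # elevation from +y
    return [x, r*np.cos(p)-off*np.sin(p), .042+r*np.sin(p)+off*np.cos(p)]
def world(P,q): return Ro.from_euler('z',q[2]).apply(P)+[q[0],q[1],.12]
def proj(c,P): return cv2.projectPoints(np.array(P),cv2.Rodrigues(c['R'])[0],c['t'],c['mtx'],c['dist'])[0][:,0]
E
cat >fit.py <<'E'
from h import *
from scipy.optimize import least_squares
ct,cs=env.capture('top'),env.capture('scene')
R=np.pi-2*S15
def model(q):
    a=q[3]
    A=[leaf(-.073,.104,a,.002),leaf(.073,.104,a,.002),leaf(-.022,.13,a,.002),leaf(-.068,.13,a,.002)]
    B=[leaf(.068,.13,0,-.005),leaf(.022,.13,0,-.005)]
    C=[leaf(.073,.104,R,.005),leaf(-.073,.104,R,.005),leaf(.023,.13,R,.005),leaf(-.023,.13,R,.005)]
    return world(np.array(A+B+C),q)
top=np.array([(137,472),(133,58),(77,323),(87,458),(45,88),(53,216),(660,47),(692,438),(745,172),(754,300)])/4+[240,145]
sc=np.array([(570,292),(270,488),(np.nan,0),(598,328),(333,573),(428,502),(27,180),(303,17),(92,75),(180,25)])/3+[170,160]
def res(q):
    P=model(q);return np.nan_to_num(np.r_[proj(ct,P)-top,proj(cs,P)-sc].ravel())
s=least_squares(res,[.55,0.02,.05,.2],loss='soft_l1')
print(s.x,np.round(s.fun.reshape(-1,2),1).tolist())
print('tab',world(np.array([leaf(-.045,.117,s.x[3])]),s.x))
E
python3 fit.py
```

```text
[ 0.5565843  -0.00766918  0.07898948  0.17531534] [[4.1, -0.9], [-0.6, 0.8], [-0.4, 0.3], [-1.2, -0.3], [-0.4, 1.0], [-0.9, -0.1], [-1.4, 1.0], [-1.4, -0.1], [-2.2, 0.6], [-1.8, -0.8], [-0.7, -1.6], [-1.3, 1.6], [0.0, 129.3], [-0.3, -1.6], [-0.7, -1.7], [0.1, -1.0], [-0.3, -1.4], [-0.4, -1.0], [0.1, -0.7], [-0.3, -0.7]]
tab [[0.50336048 0.09444877 0.21152929]]
```

```bash
sed -i 's/(np.nan,0)/(np.nan,np.nan)/; s/(137,472)/(np.nan,np.nan)/' fit.py; cat >>fit.py <<'E'
q=s.x; np.save('q.npy',q)
E
cat >>h.py <<'E'
def rel(q=None):
    q=np.load('q.npy') if q is None else q
    s=env.sense(); Rt=Ro.from_quat(s['ee_rot']); p=Ro.from_euler('z',-q[2]).apply(s['eef_pos']-[q[0],q[1],.12])
    y=Rt.as_matrix()[:,1]; print('t',s['t'],'tcp in stand',(p-[0,0,.042]).round(4),'tooly angle vs stand y deg',np.degrees(np.arctan2(y[1],y[0])-q[2])-90,'F',s['force'].round(2))
    return s,Rt
def delta(P,q=None): # stand (spine-frame) target -> tool shift shares
    q=np.load('q.npy') if q is None else q
    s,Rt=rel(q); W=world(np.array([P])+[[0,0,.042]],q)[0]
    print('target',W,'shares',(Rt.inv().apply(W-s['eef_pos'])/.3).round(3))
E
python3 fit.py; python3 -c "
from h import *
delta([-.045,.165,.09]);delta([-.045,.165,.03])"
```

```text
[ 0.55673857 -0.00787033  0.07855252  0.16383156] [[0.0, 0.0], [-0.7, 0.8], [-0.7, 0.3], [-1.4, -0.4], [-0.3, 0.8], [-0.7, -0.3], [-1.2, 0.9], [-1.3, -0.2], [-2.0, 0.5], [-1.6, -0.8], [-0.7, -0.9], [-1.1, 2.2], [0.0, 0.0], [-0.3, -0.7], [-1.0, -1.8], [-0.1, -1.0], [-0.4, -1.5], [-0.5, -1.1], [-0.0, -0.8], [-0.4, -0.8]]
tab [[0.5035153  0.09483092 0.21030878]]
t 0.3 tcp in stand [-0.242   0.6497  0.0432] tooly angle vs stand y deg -27.58144828902627 F [ 0.66 -0.1  -0.29]
target [0.4989295  0.15308964 0.252     ] shares [-1.33  -1.128 -0.155]
t 0.3 tcp in stand [-0.242   0.6497  0.0432] tooly angle vs stand y deg -27.58144828902627 F [ 0.66 -0.1  -0.29]
target [0.4989295  0.15308964 0.192     ] shares [-1.33  -1.128  0.045]
```

Request:
drive_tool(
  deltas="-0.09 -0.08 -0.1 -0.019;-0.18 -0.16 -0.155 -0.038;-0.28 -0.24 -0.155 -0.057;-0.38 -0.32 -0.155 -0.077;-0.48 -0.4 -0.155 -0.077;-0.58 -0.48 -0.155 -0.077;-0.67 -0.56 -0.155 -0.077;-0.76 -0.64 -0.155 -0.077;-0.85 -0.72 -0.155 -0.077;-0.92 -0.79 -0.155 -0.077;-0.97 -0.82 -0.155 -0.077;-0.97 -0.82 -0.155 -0.077",
  jaw=-1,
)

```text
t: 1.3
eef_pos: [0.4379, 0.2768, 0.2523]
ee_rot: [-0.038, 0.999, -0.0, 0.0]
force: [0.6, -0.3, -1.0]
gripper_width: 0.187
grasp_force: 0.0
```

```bash
python3 -c "
from h import *
delta([-.045,.165,.03])"
```

```text
t 1.3 tcp in stand [-0.0961  0.2931  0.0903] tooly angle vs stand y deg -0.157537813041273 F [ 0.65 -0.27 -1.01]
target [0.4989295  0.15308964 0.192     ] shares [-0.171 -0.427  0.201]
```

Request:
drive_tool(
  deltas="-0.05 -0.1 0;-0.1 -0.2 0",
)

```text
schema error: expected 4 numbers
```

Request:
drive_tool(
  deltas="-0.05 -0.1 0 0;-0.1 -0.2 0 0;-0.15 -0.3 0 0;-0.17 -0.38 0 0;-0.17 -0.427 0.03 0;-0.17 -0.427 0.07 0;-0.17 -0.427 0.1 0;-0.17 -0.427 0.1 0",
)

```text
t: 1.97
eef_pos: [0.496, 0.1575, 0.2203]
ee_rot: [-0.041, 0.999, -0.0, -0.001]
force: [-0.6, 0.0, -0.9]
gripper_width: 0.005
grasp_force: 0.0
```

```bash
python3 - <<'E'
from h import *
delta([-.045,.145,.042])
for n in('wrist','scene'):
    cv2.imwrite(f'pics/{n}1.png',env.capture(n)['image'][:,:,::-1])
a=cv2.imread('pics/wrist1.png');b=cv2.imread('pics/scene1.png')[120:380,150:450]
cv2.imwrite('pics/c1.png',np.hstack([cv2.resize(a,(400,300)),cv2.resize(b,(346,300))]))
E
```

```text
t 1.9667 tcp in stand [-0.0475  0.1696  0.0583] tooly angle vs stand y deg 0.18339002732395215 F [-0.6   0.01 -0.86]
target [0.50049893 0.13315131 0.204     ] shares [-0.008 -0.082  0.054]
```

View pics/c1.png

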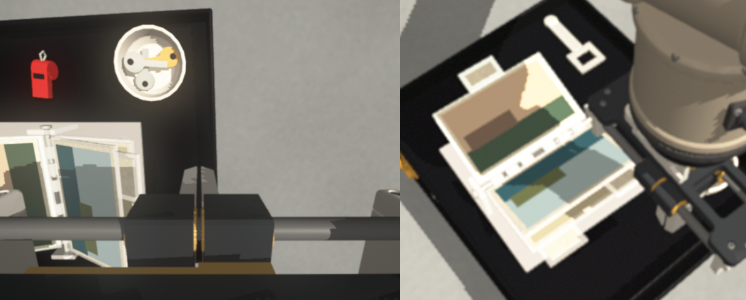

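The wrist view shows the closed fingertips at (198,180), outside leaf_a's tab. In the scene view leaf_a is slightly raised and nothing has been disturbed. I'll lower the fingertip beside the tab edge and creep in.

Request:
drive_tool(
  deltas="-0.008 -0.04 0.068 0;-0.008 -0.08 0.068 0;-0.008 -0.1 0.068 0;-0.008 -0.11 0.068 0;-0.008 -0.11 0.068 0",
)

```text
t: 2.48
eef_pos: [0.5026, 0.1238, 0.2026]
ee_rot: [-0.04, 0.999, 0.0, 0.001]
force: [-0.3, 0.2, 0.7]
gripper_width: 0.008
grasp_force: 0.0
```

Request:
drive_tool(
  deltas="0 -0.008 0 0;0 -0.016 0 0;0 -0.024 0 0;0 -0.024 0 0",
)

```text
t: 2.82
eef_pos: [0.5028, 0.1178, 0.202]
ee_rot: [-0.041, 0.999, 0.001, 0.0]
force: [-0.0, 3.3, 2.1]
gripper_width: 0.006
grasp_force: 1.7
```

```bash
python3 - <<'E'
from h import *
rel()
for n in('top','scene'):
    cv2.imwrite(f'pics/{n}2.png',env.capture(n)['image'][:,:,::-1])
a=cv2.imread('pics/top2.png')[140:300,220:440];b=cv2.imread('pics/scene2.png')[160:360,200:400]
cv2.imwrite('pics/c2.png',np.hstack([cv2.resize(a,(440,320)),cv2.resize(b,(320,320))]))
E
```

```text
t 2.8167 tcp in stand [-0.0439  0.1295  0.04  ] tooly angle vs stand y deg 0.16616955987552728 F [-0.02  3.27  2.09]
```

View pics/c2.png

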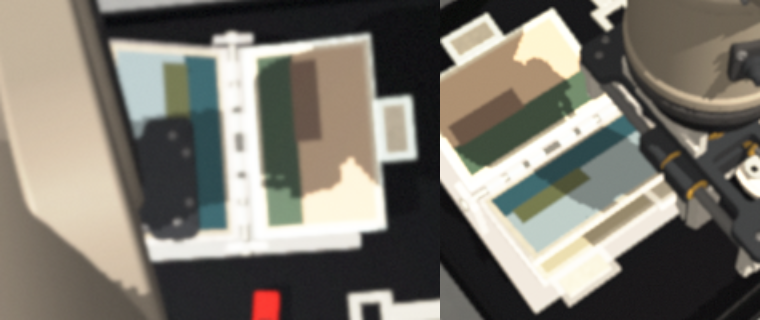

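The top view is blocked by the arm, but the 3.3 N reading at the expected edge position confirms contact. Next I'll lift along the arc.

Request:
drive_tool(
  deltas="0 -0.01 -0.015 0;0 -0.02 -0.032 0;0 -0.031 -0.05 0;0 -0.041 -0.066 0;0 -0.052 -0.081 0;0 -0.064 -0.096 0",
)

```text
t: 3.42
eef_pos: [0.5043, 0.0988, 0.231]
ee_rot: [-0.041, 0.999, 0.0, 0.0]
force: [-2.8, 6.3, 3.9]
gripper_width: 0.005
grasp_force: 2.8
```

```bash
python3 - <<'E'
from h import *
rel()
b=env.capture('scene')['image'][:,:,::-1]
cv2.imwrite('pics/c3.png',cv2.resize(b[130:380,150:480],None,fx=2,fy=2))
E
```

```text
t 3.4167 tcp in stand [-0.0439  0.1105  0.069 ] tooly angle vs stand y deg 0.1936392207036448 F [-2.77  6.32  3.88]
```

View pics/c3.png

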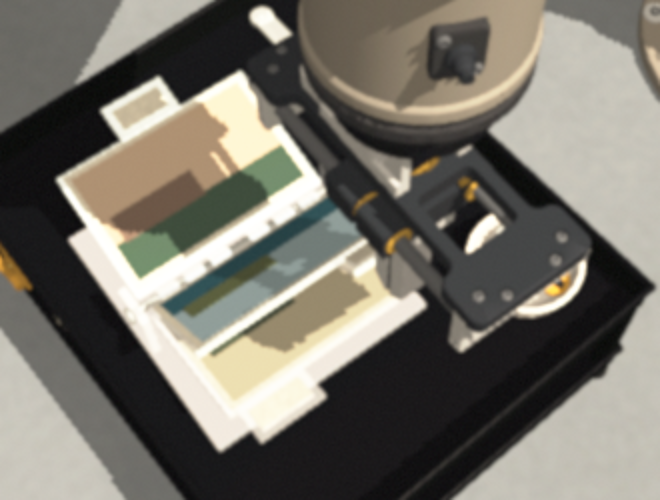

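The scene view shows leaf_a rising with its shadow on leaf_b, and leaf_b and its tab, at (280,410), still in place. I'll carry on with more upward lead to ease the friction.

Request:
drive_tool(
  deltas="0 -0.006 -0.024 0;0 -0.024 -0.045 0;0 -0.042 -0.061 0;0 -0.06 -0.076 0;0 -0.079 -0.089 0;0 -0.098 -0.101 0;0 -0.118 -0.112 0;0 -0.138 -0.122 0;0 -0.159 -0.131 0;0 -0.18 -0.139 0;0 -0.202 -0.146 0;0 -0.224 -0.152 0",
)

```text
t: 4.47
eef_pos: [0.5097, 0.0302, 0.2761]
ee_rot: [-0.04, 0.999, -0.0, -0.0]
force: [1.1, 1.4, 1.3]
gripper_width: 0.004
grasp_force: 0.5
```

```bash
python3 - <<'E'
from h import *
rel()
b=env.capture('scene')['image'][:,:,::-1]
cv2.imwrite('pics/c4.png',cv2.resize(b[110:360,130:460],None,fx=2,fy=2))
E
```

```text
t 4.4667 tcp in stand [-0.0439  0.0417  0.1141] tooly angle vs stand y deg 0.13391010420585303 F [1.07 1.4  1.33]
```

View pics/c4.png

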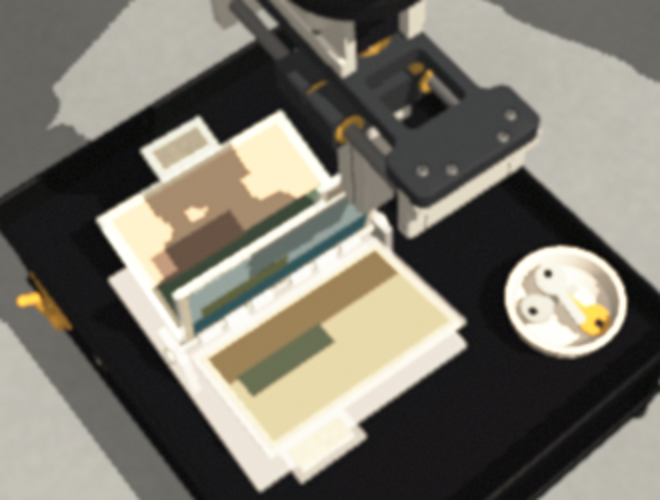

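The scene view shows leaf_a near upright, about 77°. leaf_b lies flat with its tab at (325,445), and the dish hasn't moved. Next are the over-the-top waypoints, with the tip corner following the leaf face.

```bash
python3 - <<'E'
from h import *
rel()
for p in list(range(81,166,4))+[165,166]:
    a=np.radians(p); r=.112
    y=r*np.cos(a)+.002*np.sin(a)+.0125; z=r*np.sin(a)-.002*np.cos(a)
    print(p,((y-.0417)/.3).round(3),(-(z-.1141)/.3).round(3))
E
```

```text
t 4.5167 tcp in stand [-0.0438  0.0403  0.1144] tooly angle vs stand y deg 0.058198370113828446 F [-0.67 -0.8   0.71]
81 -0.032 0.013
85 -0.058 0.009
89 -0.084 0.007
93 -0.11 0.007
97 -0.136 0.009
101 -0.162 0.013
105 -0.188 0.018
109 -0.213 0.025
113 -0.237 0.034
117 -0.261 0.045
121 -0.284 0.057
125 -0.306 0.071
129 -0.327 0.086
133 -0.347 0.103
137 -0.366 0.121
141 -0.383 0.14
145 -0.399 0.161
149 -0.414 0.182
153 -0.427 0.205
157 -0.438 0.228
161 -0.448 0.252
165 -0.456 0.277
165 -0.456 0.277
166 -0.458 0.284
```

Request:
drive_tool(
  deltas="0 -0.025 0.01 0;0 -0.05 0.009 0;0 -0.076 0.007 0;0 -0.102 0.007 0;0 -0.128 0.009 0;0 -0.154 0.013 0;0 -0.18 0.018 0;0 -0.205 0.025 0;0 -0.23 0.034 0;0 -0.254 0.045 0;0 -0.277 0.057 0;0 -0.3 0.071 0",
)

```text
t: 5.52
eef_pos: [0.517, -0.0594, 0.2543]
ee_rot: [-0.04, 0.999, -0.0, 0.0]
force: [-0.3, 0.1, 1.6]
gripper_width: 0.004
grasp_force: 0.3
```

```bash
python3 - <<'E'
from h import *
rel()
E
```

```text
t 5.5167 tcp in stand [-0.0436 -0.0483  0.0923] tooly angle vs stand y deg 0.13410155219492026 F [-0.35  0.13  1.62]
```

Request:
drive_tool(
  deltas="0 -0.027 0.013 0;0 -0.047 0.03 0;0 -0.066 0.048 0;0 -0.083 0.067 0;0 -0.099 0.088 0;0 -0.114 0.109 0;0 -0.127 0.132 0;0 -0.138 0.155 0;0 -0.148 0.179 0;0 -0.15 0.187 0;0 -0.15 0.187 0",
)

```text
t: 6.43
eef_pos: [0.5202, -0.1037, 0.1977]
ee_rot: [-0.04, 0.999, -0.0, -0.001]
force: [-0.0, -0.3, 0.6]
gripper_width: 0.002
grasp_force: 0.0
```

Request:
drive_tool(
  deltas="0 0 0.006 0;0 0 0.012 0;0 0 0.018 0;0 0 0.018 0",
)

```text
t: 6.77
eef_pos: [0.5206, -0.1034, 0.193]
ee_rot: [-0.041, 0.999, 0.0, -0.0]
force: [-0.8, 0.2, -1.0]
gripper_width: 0.01
grasp_force: 0.0
```

```bash
python3 - <<'E'
from h import *
rel()
E
```

```text
t 6.7667 tcp in stand [-0.0435 -0.0924  0.031 ] tooly angle vs stand y deg 0.14977354300033596 F [-0.81  0.21 -0.99]
```

Request:
drive_tool(
  deltas="0 0 0.004 0;0 0 0.008 0;0 0 0.01 0;0 0 0.01 0",
)

```text
t: 7.1
eef_pos: [0.5206, -0.1035, 0.1901]
ee_rot: [-0.04, 0.999, -0.0, -0.0]
force: [0.3, -0.2, 0.5]
gripper_width: 0.005
grasp_force: 0.0
```

Request:
drive_tool(
  deltas="0 0 0.004 0;0 0 0.008 0;0 0 0.01 0;0 0 0.01 0",
)

```text
t: 7.43
eef_pos: [0.521, -0.1038, 0.1888]
ee_rot: [-0.04, 0.999, 0.0, 0.001]
force: [-10.2, 0.6, 29.6]
gripper_width: 0.004
grasp_force: 14.5
```

```bash
python3 - <<'E'
from h import *
rel()
b=env.capture('scene')['image'][:,:,::-1]
cv2.imwrite('pics/c5.png',cv2.resize(b[110:360,130:460],None,fx=2,fy=2))
E
```

```text
t 7.4333 tcp in stand [-0.0431 -0.0928  0.0268] tooly angle vs stand y deg 0.12141684638741879 F [-10.18   0.55  29.56]
```

View pics/c5.png

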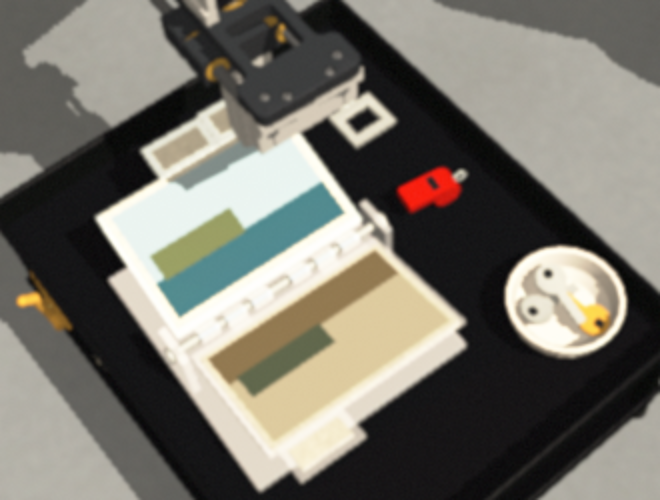

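leaf_a now lies on the right wing, with its tab beside leaf_c's tab at (180,150). The 30 N reading shows it's hard against the stop, so I'm lifting straight off.

Request:
drive_tool(
  deltas="0 0 -0.02 0;0 0 -0.06 0;0 0 -0.14 0;0 0 -0.25 0;0 0 -0.36 0;0 0 -0.47 0;0 -0.12 -0.5 0;0 -0.24 -0.5 0;0 -0.36 -0.5 0;0 -0.48 -0.5 0;0 -0.5 -0.5 0;0 -0.5 -0.5 0",
)

```text
t: 8.48
eef_pos: [0.5321, -0.2558, 0.3369]
ee_rot: [-0.038, 0.999, -0.001, -0.0]
force: [0.4, -0.5, 0.3]
gripper_width: 0.006
grasp_force: 0.0
```

```bash
python3 - <<'E'
from h import *
rel()
a=env.capture('top')['image'][:,:,::-1][130:350,200:480];b=env.capture('scene')['image'][:,:,::-1][110:360,130:460]
cv2.imwrite('pics/c6.png',np.hstack([cv2.resize(a,(400,314)),cv2.resize(b,(400,314))]))
E
```

```text
t 8.4833 tcp in stand [-0.044  -0.2452  0.1749] tooly angle vs stand y deg -0.09772579257061409 F [ 0.42 -0.55  0.25]
```

View pics/c6.png

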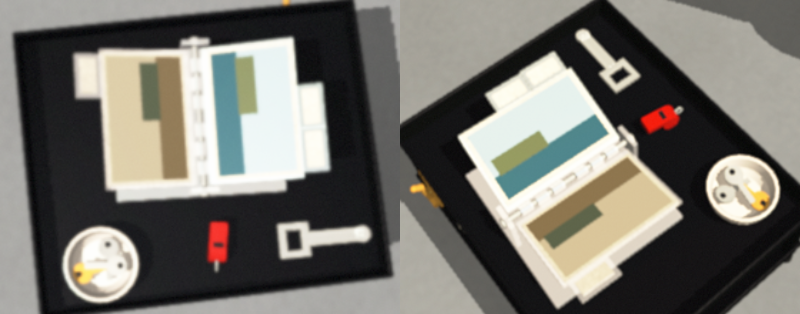

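The final views show leaf_a flat on leaf_c, with the two tabs level at about (313,112) and (314,148) in the left half. leaf_b is still on the left wing, and the loose items are where they were.

```bash
python3 -c "
from station import env
print(env.sign_off())"
```

```text
the job is handed in; nothing more can be done
None
```

The upper left leaf now lies flat on the right-hand side and the job is handed in (8.5 s); the other two leaves, dish, opener and whistle look unmoved, though the last press against the stop briefly reached about 30 N, firmer than intended.

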